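Clamp the tube and hold the sprung measuring rod at the length index

ROBOT

A 7-joint arm with a two-finger parallel gripper is mounted at the origin on the work surface. World frame = base frame: x ahead of the robot, y to its left, z up, the work surface at z = 0. Lengths are in mm, angles in rad, forces in N, time in s.
With the tool pointing down it reaches from about 350 to 900 mm from the base axis. Payload 8.1 kg.
Tool frame: the origin (TCP) lies at the very end of the fingers, on their centre line; the grasp point (between the pads) lies 19 mm behind it; z points along the fingers, y is the line along which they close (so a half turn about z gives the same grasp; the last joint's range is limited). The gripper opens to 92 mm and grips with 3 to 60 N. Pads are 19 mm wide; open, the fingers measure 130 mm over their backs; the gripper's body (75 mm by 190 mm) begins 47 mm behind the grasp point.
Start: joints at [-1.451, 0.434, 0.025, 1.573, -0.012, 1.134, -0.075], TCP at [138.128, 609.559, 226.742] pointing down, gripper open.
Joint ranges: [-2.62, 2.62], [-0.44, 2.09], [-1.27, 1.32], [0.08, 2.57], [-1.32, 4.46], [0.12, 2], [-2.74, 2.74]. Speed limits (rad/s): [2.22, 2.22, 3.01, 3.01, 3.14, 3.14, 3.14].

INTERFACE

Orientations are given as a unit quaternion [x, y, z, w].
In Python, from rig import arm, vision gives the robot as it stands.
- The arm moves only by the tool drive_tool, never from a script. Its argument "plan" is a list of rows, each an object with "translation": the shift along the tool's x, y, z as a fraction of full scale, a list of three; "rotation": the turn, a rotation vector about the tool's x, y, z as a fraction of full scale, a list of three; "gripper": the closure, from 0 (fully open) to 1 (shut). In form: [{"translation": [tx, ty, tz], "rotation": [rx, ry, rz], "gripper": gripper}, ...]. A call has 1 to 12 rows; each row is the pose to reach, as a shift and turn from the pose commanded when the call began, along the tool's axes at that moment; what a row does not reach only later rows make up. Full scale, the value 1, is 0.15 m for a shift and 1.5 rad for a turn. A row lasts 1/12 s, in which the tool goes at most 41.7 mm and 7.16 degrees, less where a joint would pass 70% of its speed; a pose out of reach is approached as far as the arm can. A call with a number of a shift or a turn outside -1 to 1 is refused whole. A call with a gripper value outside its range is refused whole. The fingers move at their own pace and stop on an object; "force" is the grip in N (left out, the last holds). Time passes only in rows, so rows that repeat a pose let the fingers close. It gives the time, the measured TCP pose, the force, the opening and the grip force at its end, in the units of the state.
- arm.get_state(): the state, without advancing time (a new reading comes with each control period).
- vision.read_camera(name): name is "scene" or "top"; returns a dict with "color" (420x560x3 uint8, red, green, blue), "range_z" (420x560 float32, mm along the optical axis (not along the pixel's ray), 0 where there is no reading), "fovy" (degrees; the focal length in pixels is half the picture's height over the tangent of half this angle, whatever the lens; pixels are square), "cx", "cy" (the principal point, pixels), "k1" (the pictures are not rectified: a ray, as slopes to the right and down, at radius r is drawn at 1 + k1 r^2 times it, then the intrinsics apply), "rvec" (rotation vector, rad) and "tvec" (3), from world to camera coordinates, as OpenCV has them. Camera axes: x right, y down, z forward; pixel columns grow to the right and rows downward; lengths in mm; the calibration is good to about 2 mm. A picture is of the moment at which its call begins.
- arm.sign_off(): hands the job in; it is judged then, once.
Trained networks look in a picture, given as the dict that the camera call returned (one of the last four; its "shot" number tells which), for a name from the list of things; names that differ only in an ending like _2 or _b are one class to them, and where a whole thing is asked for, a point or a joint stands for the part that bears it (a point fixed in the world has none). Each returns a list of dicts, best first, with "confidence" (0 to 1); they miss things now and then, are a little off and sometimes report something else, mostly with a low value. They report only what shows in the picture. A call takes as long as a camera call. They do not tell look-alikes from the thing itself.
- vision.boxes_of(picture, label): "extent" ([centre column, centre row, width, height] in pixels, round what is visible of it).
- vision.silhouettes(picture, label): "mask" (420x560 bool, what is visible of it) and "extent" ([centre column, centre row, width, height] in pixels, round what is visible of it).
- vision.mark_of(picture, label): "at" ([column, row] in pixels: a listed point, or the origin of a listed thing).
The state is a dict: "t": time; "joints": joint angles; "qd": joint speeds; "tau": joint torques, N m; "ee_pos": TCP position; "eef_rot": TCP orientation; "ft_force": force on the tool from outside, world axes, zero at the start; "moment": the same for the moment, N m; "gripper_width": finger opening in mm; "gripper_force": force on a finger pad.
Only numpy, scipy, OpenCV 4.12 (cv2) and the standard library are available. Lean on these libraries where they do the work, as an engineer would, in place of code of your own. Each camera call takes 0.05 s, during which the arm holds its last target. There are 200 camera calls.

TASK

The brass tube is already lying in the channel of the measuring jig: first swing the jig's hold-down clamp fully down over it. Then pull the jig's sprung measuring rod out by its upright grip until its pointer stands straight opposite the tip of the small length index, and finish while still holding it there against its spring, so that the length can be scribed on the tube. Do not shift the index, keep the tube in its channel and leave the block, mallet and bowl where they lie.

Things in the scene. Friction and masses are not known exactly. Their poses are not given: they have to be found in the camera images.
- jig: Fixed jig: wooden board 165 x 320 x 18 mm. Origin on the bench surface near its middle; y runs along the jig, the way the rod pulls out; x away from the robot at yaw 0. Jig frame, mm: board x -78 to 88; tube channel along y at x 35 (rails 7 high); rod and steel sleeve along y at x -35, sleeve 16 to 21 thick, y -152 to -5, top 45 above bench; clamp at y -105, its crossbar at x -57 when down.
- clamp_hinge (a point): Point on the clamp's hinge line, 56 mm above the bench (jig frame x = +68 mm, y = -105 mm). The hinge line runs along the jig's y. Two cheeks stand there to 66 mm above the bench.
- clamp_bar (a point): Centre of the clamp's black crossbar: round, 14 mm thick, 50 mm long along the jig's y, at the free end of a flat steel arm (20 mm wide, 10 mm thick), 125 mm from the hinge line. Fully down it is 56 mm above the bench.
- clamp (a joint): Hinge angle of the clamp, rad: 0 = fully down and level, rubber foot just over the tube; larger = raised (crossbar up and towards jig +x). Starts at about 0.6 to 1.1. Stiff enough to stay where it is left; about 2 to 4 N on the crossbar closes it, and a rigid stop ends it at 0.
- rod: Sprung telescoping rod, steel, 9 mm thick, sliding along jig +y out of the sleeve. Origin on its axis under the middle of the grip, 34 mm above the bench, axes as the jig's; at rest at jig y = +30 mm. Its spring draws it in: 5 N at rest plus 1.1 N per 10 mm (9 to 14 N in the working range). Travel 95 mm; springs back if released.
- rod_grip (a point): Grasp point on the rod's upright black grip, a plain block 26 mm (jig x) by 14 mm (jig y), 24 to 86 mm above the bench; this point is 74 mm above the bench on its centre line, 12 mm below its top. The grip does not turn.
- rod_pointer (a point): Tip of the steel pointer fin that sticks out from the foot of the grip towards the tube (jig +x): 36 mm from the grip's centre line, 30 mm above the bench, at the same jig y as the grip's centre; it moves with the rod.
- index_tip (a point): Tip of the length index, a small dark steel block (14 x 24 x 10 mm, 5 mm wide fin on top) riding stiffly on the flat scale strip between rod and tube; the tip points at the rod, 30 mm above the bench, top 33 mm. It stands 40 to 78 mm along jig +y from the pointer's rest position and must not be moved.
- tube: Brass tube, 12 mm diameter, 220 mm long, origin at its centre, its x axis along its length. It lies in the channel along the jig's y, its axis 24 mm above the bench.
- bench_block: Steel bench block 70 x 70 x 22 mm, bystander, loose on the bench beyond the jig; origin under its centre.
- mallet: Hammer about 220 mm long with a wooden handle, bystander, lying loose at the jig's +y end; origin at the underside.
- bowl: Small white ceramic bowl, 70 mm across, 30 mm high, bystander, loose at the jig's -y end; origin under its centre.
Not all that is in view belongs to the job. What is shaped like the tube but pink is not meant.

How it is judged:
By the outcome, as a careful person would: the job done as asked, in the order asked, and still so for the second after the job is handed in, while the arm keeps its last pose, push and grip.
It also fails if it takes over 48 s, if anything falls off the work surface, if the arm or the gripper's body presses on something with over 40 N, if the wrist force passes 120 N, or if a joint passes its speed limit or range.

## Working session

There is one attempt and no reset: what is moved stays moved. The work goes in short steps, Python scripts to look and compute and a tool call to move; the robot and the scene stay as the last step left them, time stands still between calls to the robot, and variables do not carry over. Pictures are saved under pics/ and viewed, at most 10 in all, crops included, and the job is handed in when it is done.

Besides the shell and the picture viewer there is one more tool, called after ">>>" as name([rows], argument=value, ...), one row to a line, values as JSON. drive_tool: Moves the arm, as the interface text tells. Shift numbers are shares of 0.15 m and turn numbers shares of 1.5 rad, none past 1 either way. Its arguments: {"type":"object","properties":{"plan":{"type":"array","items":{"type":"object","properties":{"translation":{"type":"array","items":{"type":"number"}},"rotation":{"type":"array","items":{"type":"number"}},"gripper":{"type":"number"}}}},"force":{"type":"number"}},"required":["plan"]}

```bash
ls; mkdir -p pics; cat > h.py <<'E'
import numpy as np, cv2
from scipy.spatial.transform import Rotation as R
from rig import arm, vision
def K(c):
    f=c["color"].shape[0]/2/np.tan(np.radians(c["fovy"])/2)
    return np.array([[f,0,c["cx"]],[0,f,c["cy"]],[0,0,1.]]), np.array([c["k1"],0,0,0,0.])
def ray(c,uv):
    k,d=K(c); p=cv2.undistortPoints(np.array([[uv]],float),k,d)[0,0]
    Rm=R.from_rotvec(np.ravel(c["rvec"])).as_matrix(); t=np.ravel(c["tvec"])
    return -Rm.T@t, Rm.T@np.array([p[0],p[1],1.])   # origin, dir with unit optical z
def at_z(c,uv,z):
    o,d=ray(c,uv); return o+d*(z-o[2])/d[2]
def at_depth(c,uv):
    o,d=ray(c,uv); return o+d*c["range_z"][int(round(uv[1])),int(round(uv[0]))]
def tri(obs):
    A=np.zeros((3,3));b=np.zeros(3)
    for c,uv in obs:
        o,d=ray(c,uv);d=d/np.linalg.norm(d);P=np.eye(3)-np.outer(d,d);A+=P;b+=P@o
    x=np.linalg.solve(A,b)
    res=[np.linalg.norm((np.eye(3)-np.outer(d/np.linalg.norm(d),d/np.linalg.norm(d)))@(x-o)) for o,d in (ray(c,uv) for c,uv in obs)]
    return x,res
def proj(c,p):
    k,d=K(c); return cv2.projectPoints(np.array([p],float),np.array(c["rvec"],float),np.array(c["tvec"],float),k,d)[0][0,0]
def save(c,n,crop=None,s=1):
    im=c["color"][...,::-1]
    if crop: im=im[crop[1]:crop[3],crop[0]:crop[2]]
    cv2.imwrite(f"pics/{n}.png",cv2.resize(im,None,fx=s,fy=s,interpolation=cv2.INTER_CUBIC))
E
python3 - <<'E'
from h import *
np.set_printoptions(precision=1,suppress=True)
cs={n:vision.read_camera(n) for n in("scene","top")}
for n,c in cs.items(): save(c,n+"0"); print(n,ray(c,(280,210)))
for l in["jig","clamp_hinge","clamp_bar","rod","rod_grip","rod_pointer","index_tip","tube","bench_block","mallet","bowl"]:
    r={n:vision.mark_of(c,l)[:2] for n,c in cs.items()}
    for n in r:
        for m in r[n]: print(l,n,np.array(m["at"]),round(m["confidence"],2),at_depth(cs[n],m["at"]))
    if all(r.values()): print("   tri",*tri([(cs[n],r[n][0]["at"]) for n in r]))
print(arm.get_state())
E
```

```text
pics
scene (array([1253.7,   99.5,  852.4]), array([-0.6, -0. , -0.8]))
top (array([ 433.8,   40.9, 1177.9]), array([ 0.2, -0. , -1. ]))
jig scene [250.9 193.1] 0.62 [557.8 -12.2  21. ]
jig top [298.6 251.3] 0.66 [553.6 -11.   18.6]
   tri [553.9 -12.   16.3] [np.float64(0.844985668838037), np.float64(0.8449856688380305)]
clamp_hinge scene [205.2 206.5] 0.85 [ 638.5 -103.    58.9]
clamp_hinge top [333.2 211.5] 0.74 [639.7 -89.9  69.7]
   tri [641.8 -96.2  63.3] [np.float64(5.565095619600456), np.float64(5.5650956196004815)]
clamp_bar scene [198.6 152.6] 0.6 [ 576.5 -117.6  163.3]
clamp_bar top [353.3 236.3] 0.96 [ 568.9 -119.2  165.4]
   tri [ 570.  -120.2  156.7] [np.float64(0.462670449395515), np.float64(0.46267044939557367)]
rod scene [258.3 175. ] 0.57 [519.7   1.5  44.9]
rod top [294.2 274. ] 0.51 [496.3   2.4  83.2]
   tri [499.8  -0.4  23. ] [np.float64(0.6835722207539937), np.float64(0.6835722207539818)]
rod_grip scene [257.8 163.7] 0.74 [517.8   0.7  81.6]
rod_grip top [297.4 268.1] 0.66 [509.2  -4.8  85.8]
   tri [509.8  -2.9  73.2] [np.float64(2.5065080074983563), np.float
[... 1064 characters left out ...]
7.5 245.1  25.3]
   tri [498.8 253.7   3.5] [np.float64(4.700554894156046), np.float64(4.700554894156024)]
bowl scene [152.1 199.4] 0.91 [ 606.7 -237.4   28.5]
bowl top [397.9 241.8] 0.91 [ 576.1 -253.     3.9]
   tri [ 577.3 -254.4   -8.9] [np.float64(1.6846990186088309), np.float64(1.6846990186088149)]
{'t': 1.2, 'joints': array([-1.5,  0.4,  0. ,  1.6, -0. ,  1.1, -0.1]), 'qd': array([ 0.,  0.,  0.,  0.,  0., -0.,  0.]), 'tau': array([ -0. , -66.8,   1. , -31.5,  -0.1,   0. ,   0. ]), 'ee_pos': array([138.1, 609.6, 226.7]), 'eef_rot': array([0.1, 1. , 0. , 0. ]), 'ft_force': array([0.6, 0.2, 1.1]), 'moment': array([0.1, 0. , 0. ]), 'gripper_force': 0.0, 'gripper_width': 91.87792960613226}
```

```bash
python3 - <<'E'
from h import *
np.set_printoptions(precision=1,suppress=True)
a=cv2.imread("pics/scene0.png")[110:290,90:380];b=cv2.imread("pics/top0.png")[130:330,220:430]
a=cv2.resize(a,None,fx=2.7,fy=2.7,interpolation=cv2.INTER_CUBIC);b=cv2.resize(b,None,fx=2.9,fy=2.9,interpolation=cv2.INTER_CUBIC)
cv2.imwrite("pics/a.png",a);cv2.imwrite("pics/b.png",b)
c=vision.read_camera("top"); s=vision.read_camera("scene")
for cc in(c,s):
    for l in("tube","jig"):
        for m in vision.silhouettes(cc,l)[:2]:
            ys,xs=np.nonzero(m["mask"]); print(l,m["confidence"],np.array(m["extent"]),cv2.minAreaRect(np.c_[xs,ys].astype(np.float32)))
            pts=np.array([at_depth(cc,(x,y)) for x,y in zip(xs,ys) if cc["range_z"][y,x]>0])
            if l=="jig": k=(abs(pts[:,2]-18)<4); pts=pts[k]
            print("  med",np.median(pts,0),cv2.minAreaRect(pts[:,:2].astype(np.float32)), cc["color"][ys,xs].mean(0))
E
```

```text
tube 0.96 [405.2 152.1  10.6  81.6] ((403.7860412597656, 152.4026336669922), (5.809867858886719, 83.99537658691406), 7.765166282653809)
  med [ 794.8 -277.6   11. ] ((801.895263671875, -280.8711853027344), (15.998163223266602, 219.20693969726562), 78.6326675415039) [182.5 120.3 135.2]
jig 0.73 [302.2 253.4 147.6 102.6] ((301.7745361328125, 251.54945373535156), (71.18732452392578, 135.78599548339844), 74.26799011230469)
  med [542.7   3.7  18.5] ((553.9602661132812, -19.27227783203125), (165.87539672851562, 320.6718444824219), 15.412590026855469) [152.2 118.9  90.5]
tube 0.83 [110.9 279.2  52.5  88.5] ((107.96820831298828, 278.77911376953125), (7.317566871643066, 103.58570098876953), 30.80144500732422)
  med [ 817.9 -281.8   10.7] ((803.5416870117188, -283.1632080078125), (20.267776489257812, 220.42755126953125), 78.42382049560547) [150.7 102.1 111.6]
tube 0.68 [234.  201.4  93.8  14.2] ((234.48464965820312, 201.376953125), (6.573840618133545, 93.89427947998047), 82.87498474121094)
  med [586.  -17.5  28.6] ((592.0618286132812, -45.129791259765625), (23.258941650390625, 217.07427978515625), 17.923446655273438) [137.5 120.2  95.2]
jig 0.71 [251.1 191.1 141.5  81.1] ((247.6617889404297, 185.1988983154297), (81.01436614990234, 139.70120239257812), 84.5596694946289)
  med [561.3   1.5  18.6] ((552.6272583007812, -20.730331420898438), (170.04727172851562, 320.0122375488281), 15.459022521972656) [125.3 100.7  82.9]
```

View pics/a.png

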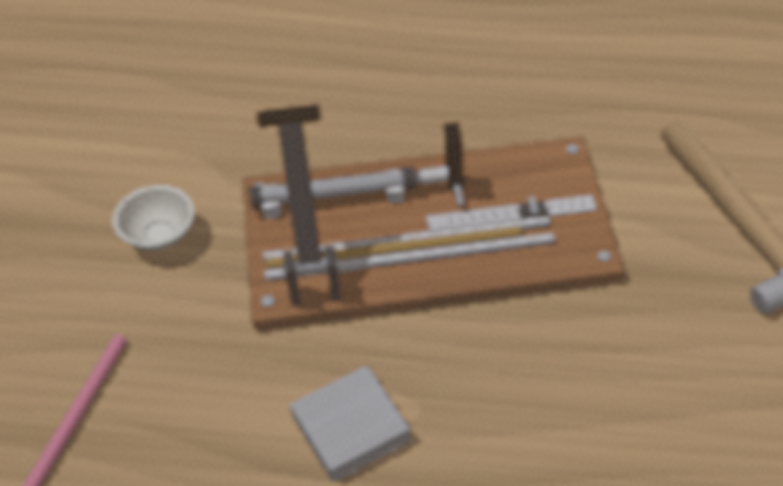

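View pics/b.png

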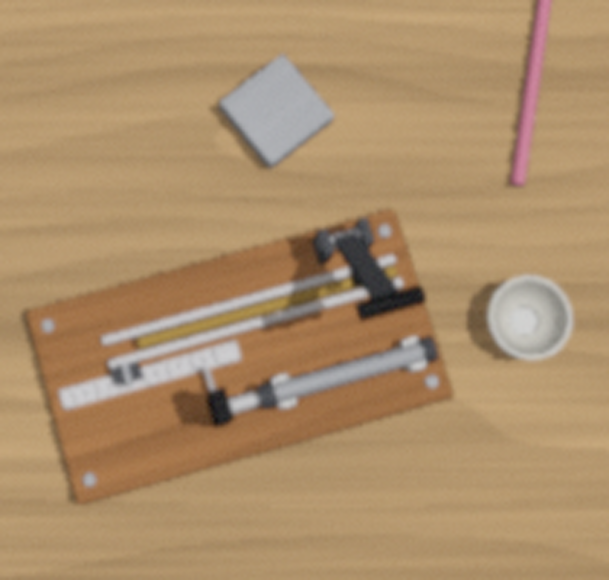

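The scene shows the jig (about 165 x 320, yaw ≈ 15.4°), with the clamp raised and its bar at scene (199,153) and top (353,236). The grip is at scene (258,164) and top (297,268), and the index at top (262,262).

There are two tube candidates:
- **Scene (236,200), brass:** it lies in the jig channel at jig x ≈ 35, so this is the one meant.
- **Scene (112,276), pink:** it lies on the bench, so it is the look-alike.

Both crops confirm this.

```bash
cat >> h.py <<'E'
YAW=np.radians(15.43); O=np.array([548.6,-21.3,0])
JR=R.from_euler("z",YAW).as_matrix()
def J(x,y,z): return O+JR@np.array([x,y,z],float)
def toJ(p): return JR.T@(np.asarray(p)-O)
def todo(p,s=None,yaw=True):
    s=s or arm.get_state(); q=R.from_quat(s["eef_rot"]); Rt=q.as_matrix()
    ty=JR[:,1]*(1 if Rt[:,1]@JR[:,1]>0 else -1); tz=np.array([0,0,-1.]); G=np.c_[np.cross(ty,tz),ty,tz]
    return np.round(Rt.T@(np.asarray(p)-s["ee_pos"])/150,3), np.round((q.inv()*R.from_matrix(G)).as_rotvec()/1.5,3)
E
python3 - <<'E'
from h import *
s=arm.get_state();print(s["ee_pos"],R.from_quat(s["eef_rot"]).as_matrix().round(3))
print(todo([570,-120,215]))
E
```

```text
[138.13571885 609.57723645 226.73697238] [[-0.975  0.221  0.   ]
 [ 0.221  0.975  0.   ]
 [-0.     0.    -1.   ]]
(array([-3.883, -4.107,  0.078]), array([ 0.   ,  0.   , -0.328]))
```

>>> drive_tool([
  {"translation": [-0.2, -0.2, 0], "rotation": [0, 0, 0], "gripper": 1},
  {"translation": [-0.4, -0.4, 0], "rotation": [0, 0, 0], "gripper": 1},
  {"translation": [-0.6, -0.6, 0], "rotation": [0, 0, 0], "gripper": 1},
  {"translation": [-0.8, -0.8, 0], "rotation": [0, 0, 0], "gripper": 1},
  {"translation": [-0.97, -1, 0], "rotation": [0, 0, 0], "gripper": 1},
  {"translation": [-0.97, -1, 0], "rotation": [0, 0, 0], "gripper": 1},
], force=20)

```text
t: 2.0
ee_pos: [251.7, 423.8, 226.9]
eef_rot: [0.116, 0.993, -0.002, 0.001]
ft_force: [0.6, 0.1, -0.7]
gripper_width: 56.3
gripper_force: 0.0
```

>>> drive_tool([
  {"translation": [-0.2, -0.2, 0], "rotation": [0, 0, 0], "gripper": 1},
  {"translation": [-0.4, -0.4, 0], "rotation": [0, 0, 0], "gripper": 1},
  {"translation": [-0.6, -0.6, 0], "rotation": [0, 0, 0], "gripper": 1},
  {"translation": [-0.8, -0.8, 0], "rotation": [0, 0, 0], "gripper": 1},
  {"translation": [-0.97, -1, 0], "rotation": [0, 0, 0], "gripper": 1},
  {"translation": [-0.97, -1, 0], "rotation": [0, 0, 0], "gripper": 1},
])

```text
t: 2.5
ee_pos: [359.2, 245.6, 227.1]
eef_rot: [0.116, 0.993, -0.001, 0.001]
ft_force: [-0.2, 0.2, -0.0]
gripper_width: 16.4
gripper_force: 0.0
```

>>> drive_tool([
  {"translation": [-0.2, -0.2, 0], "rotation": [0, 0, 0], "gripper": 1},
  {"translation": [-0.4, -0.4, 0], "rotation": [0, 0, 0], "gripper": 1},
  {"translation": [-0.6, -0.6, 0], "rotation": [0, 0, 0], "gripper": 1},
  {"translation": [-0.8, -0.8, 0], "rotation": [0, 0, 0], "gripper": 1},
  {"translation": [-0.97, -1, 0], "rotation": [0, 0, 0], "gripper": 1},
  {"translation": [-0.97, -1, 0], "rotation": [0, 0, 0], "gripper": 1},
])

```text
t: 3.0
ee_pos: [467.7, 66.7, 227.4]
eef_rot: [0.116, 0.993, -0.001, 0.002]
ft_force: [1.4, -0.2, 0.3]
gripper_width: 0.8
gripper_force: 0.0
```

>>> drive_tool([
  {"translation": [-0.2, -0.2, 0], "rotation": [0, 0, -0.08], "gripper": 1},
  {"translation": [-0.4, -0.4, 0], "rotation": [0, 0, -0.16], "gripper": 1},
  {"translation": [-0.6, -0.6, 0], "rotation": [0, 0, -0.24], "gripper": 1},
  {"translation": [-0.8, -0.8, 0], "rotation": [0, 0, -0.32], "gripper": 1},
  {"translation": [-0.97, -1, 0], "rotation": [0, 0, -0.328], "gripper": 1},
  {"translation": [-0.97, -1, 0], "rotation": [0, 0, -0.328], "gripper": 1},
  {"translation": [-0.97, -1, 0], "rotation": [0, 0, -0.328], "gripper": 1},
])

```text
t: 3.58
ee_pos: [574.8, -110.3, 226.7]
eef_rot: [-0.131, 0.991, -0.002, 0.0]
ft_force: [-1.2, 0.4, -0.3]
gripper_width: 0.4
gripper_force: 0.0
```

```bash
python3 - <<'E'
from h import *
s=arm.get_state();print(s["t"],s["ee_pos"],s["ft_force"],s["gripper_width"])
print(todo([570,-120,180]))
c=[vision.read_camera(n) for n in("scene","top")]
for l in("clamp_bar","index_tip","rod_pointer","rod_grip","clamp_hinge"):
    m=[vision.mark_of(x,l) for x in c]
    print(l,[ (np.round(k["at"]),round(k["confidence"],2)) for q in m for k in q[:1]])
    if all(m): x,r=tri([(x,k[0]["at"]) for x,k in zip(c,m)]); print(x.round(1),toJ(x).round(1),np.round(r,1))
for b in[56+125*np.sin(t) for t in(.9,.7,.5,.3,.1,0)]: pass
for t in(.9,.75,.6,.45,.3,.15,0): print(t,todo(J(68-125*np.cos(t),-105,63+125*np.sin(t)))[0])
save(c[0],"s1",(90,60,380,290),2.6)
E
```

```text
3.5833 [ 574.79928817 -110.27713692  226.74328492] [-1.24066772  0.44584771 -0.31653038] 0.3917658407760954
(array([ 0.048, -0.053,  0.312]), array([-0.002,  0.   , -0.004]))
clamp_bar [(array([199., 149.]), 0.81)]
index_tip [(array([288., 179.]), 0.6), (array([263., 260.]), 0.64)]
[529.6  73.1  49.4] [ 6.8 96.1 49.4] [0.5 0.5]
rod_pointer [(array([259., 184.]), 0.72), (array([291., 256.]), 0.49)]
[541.5   6.6  35.6] [ 0.5 28.8 35.6] [0.8 0.8]
rod_grip [(array([256., 162.]), 0.49), (array([296., 268.]), 0.72)]
[510.   -3.6  78.1] [-32.5  27.3  78.1] [0.9 0.9]
clamp_hinge [(array([205., 205.]), 0.79), (array([337., 209.]), 0.6)]
[645.9 -99.9  73.2] [  72.8 -101.7   73.2] [1. 1.]
0.9 [ 0.076 -0.127  0.44 ]
0.75 [ 0.168 -0.127  0.524]
0.6 [ 0.246 -0.127  0.622]
0.45 [ 0.308 -0.126  0.73 ]
0.3 [ 0.354 -0.126  0.846]
0.15 [ 0.382 -0.126  0.968]
0 [ 0.391 -0.126  1.092]
```

>>> drive_tool([
  {"translation": [0.04, -0.1, 0.15], "rotation": [0, 0, 0], "gripper": 1},
  {"translation": [0.05, -0.12, 0.35], "rotation": [0, 0, 0], "gripper": 1},
  {"translation": [0.06, -0.12, 0.41], "rotation": [0, 0, 0], "gripper": 1},
  {"translation": [0.076, -0.12, 0.44], "rotation": [0, 0, 0], "gripper": 1},
  {"translation": [0.12, -0.12, 0.48], "rotation": [0, 0, 0], "gripper": 1},
  {"translation": [0.168, -0.12, 0.524], "rotation": [0, 0, 0], "gripper": 1},
  {"translation": [0.21, -0.12, 0.57], "rotation": [0, 0, 0], "gripper": 1},
  {"translation": [0.246, -0.12, 0.622], "rotation": [0, 0, 0], "gripper": 1},
  {"translation": [0.28, -0.12, 0.675], "rotation": [0, 0, 0], "gripper": 1},
  {"translation": [0.308, -0.12, 0.73], "rotation": [0, 0, 0], "gripper": 1},
  {"translation": [0.308, -0.12, 0.73], "rotation": [0, 0, 0], "gripper": 1},
])

```text
t: 5.1
ee_pos: [531.9, -133.6, 115.6]
eef_rot: [-0.134, 0.991, 0.0, -0.001]
ft_force: [-0.8, 1.0, 0.5]
gripper_width: 0.1
gripper_force: 0.0
```

```bash
python3 - <<'E'
from h import *
s=arm.get_state();print(s["t"],s["ee_pos"],s["ft_force"],toJ(s["ee_pos"]))
for t in(.45,.3,.15,0,-.03): print(t,todo(J(68-125*np.cos(t),-105,63+125*np.sin(t))))
c=vision.read_camera("scene")
save(c,"s2",(90,80,380,290),2.7)
E
```

```text
5.1 [ 531.85441536 -133.55986499  115.62110525] [-0.79379245  1.00119995  0.51393065] [ -46.00996908 -103.75825093  115.62110525]
0.45 (array([-0.01 , -0.008, -0.012]), array([ 0.001, -0.002, -0.   ]))
0.3 (array([ 0.036, -0.008,  0.105]), array([ 0.001, -0.002, -0.   ]))
0.15 (array([ 0.063, -0.009,  0.226]), array([ 0.001, -0.002, -0.   ]))
0 (array([ 0.072, -0.009,  0.351]), array([ 0.001, -0.002, -0.   ]))
-0.03 (array([ 0.072, -0.009,  0.376]), array([ 0.001, -0.002, -0.   ]))
```

View pics/s2.png

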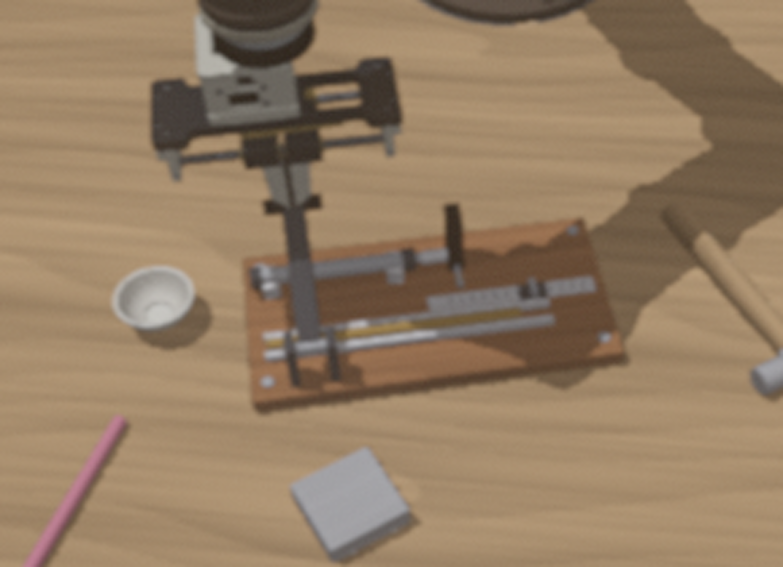

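The bar is at about scene (198,156), with the fingertips at or behind it. I'm checking the clamp angle by projection.

```bash
python3 - <<'E'
from h import *
np.set_printoptions(precision=1,suppress=True)
c=vision.read_camera("scene");t=vision.read_camera("top")
for n,x in(("s",c),("t",t)):
    print([(np.array(m["at"]),m["confidence"],at_depth(x,m["at"])) for m in vision.mark_of(x,"clamp_bar")[:2]])
for a in(.95,.8,.7,.6,.5,.45,.3): print(a,proj(c,J(68-125*np.cos(a),-105,56+125*np.sin(a))),proj(t,J(68-125*np.cos(a),-105,56+125*np.sin(a))))
s=arm.get_state();print("tcp",proj(c,s["ee_pos"]))
o=cv2.resize(c["color"][110:200,160:240,::-1],None,fx=6,fy=6,interpolation=cv2.INTER_CUBIC);cv2.imwrite("pics/z.png",o)
E
```

```text
[(array([199.2, 155.1]), 0.61, array([ 543.8, -127.6,  122.3])), (array([286. , 182.6]), 0.51, array([529.7,  69. ,  36.6]))]
[]
0.95 [196.5 152.8] [354.8 235.3]
0.8 [196.7 152.1] [356.  242.5]
0.7 [196.9 152.4] [356.5 246.9]
0.6 [197.2 153.2] [356.8 250.7]
0.5 [197.6 154.6] [356.9 254.1]
0.45 [197.8 155.4] [356.9 255.6]
0.3 [198.5 158.7] [356.6 259.3]
tcp [197.7 153.4]
```

View pics/z.png

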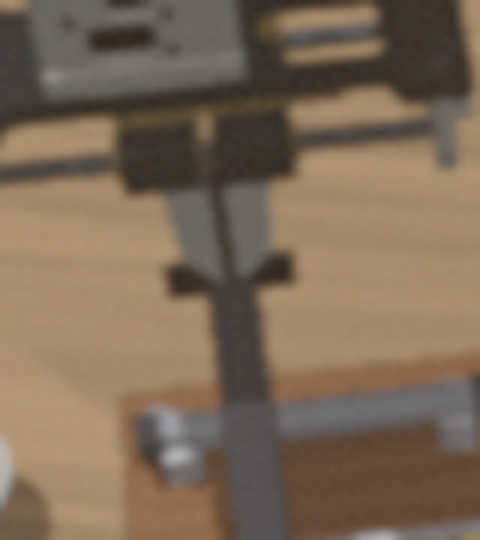

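The fingertips sit on top of the bar (scene (199,155), clamp angle ≈ 0.45), so the clamp is following. I'll continue the arc.

>>> drive_tool([
  {"translation": [0.01, 0, 0.05], "rotation": [0, 0, 0], "gripper": 1},
  {"translation": [0.03, 0, 0.1], "rotation": [0, 0, 0], "gripper": 1},
  {"translation": [0.043, 0, 0.15], "rotation": [0, 0, 0], "gripper": 1},
  {"translation": [0.055, 0, 0.2], "rotation": [0, 0, 0], "gripper": 1},
  {"translation": [0.06, 0, 0.25], "rotation": [0, 0, 0], "gripper": 1},
  {"translation": [0.065, 0, 0.29], "rotation": [0, 0, 0], "gripper": 1},
  {"translation": [0.07, 0, 0.32], "rotation": [0, 0, 0], "gripper": 1},
  {"translation": [0.07, 0, 0.34], "rotation": [0, 0, 0], "gripper": 1},
  {"translation": [0.07, 0, 0.34], "rotation": [0, 0, 0], "gripper": 1},
])

```text
t: 6.1
ee_pos: [522.8, -136.5, 65.5]
eef_rot: [-0.134, 0.991, 0.0, -0.001]
ft_force: [0.5, -0.4, -0.4]
gripper_width: 0.6
gripper_force: 0.0
```

>>> drive_tool([
  {"translation": [0, 0, 0.01], "rotation": [0, 0, 0], "gripper": 1},
  {"translation": [0, 0, 0.015], "rotation": [0, 0, 0], "gripper": 1},
  {"translation": [0, 0, 0.015], "rotation": [0, 0, 0], "gripper": 1},
])

```text
t: 6.35
ee_pos: [523.4, -136.6, 64.0]
eef_rot: [-0.134, 0.991, 0.0, 0.0]
ft_force: [1.0, -1.0, 1.2]
gripper_width: 0.3
gripper_force: 0.0
```

>>> drive_tool([
  {"translation": [0, 0, 0.01], "rotation": [0, 0, 0], "gripper": 1},
  {"translation": [0, 0, 0.013], "rotation": [0, 0, 0], "gripper": 1},
  {"translation": [0, 0, 0.013], "rotation": [0, 0, 0], "gripper": 1},
])

```text
t: 6.6
ee_pos: [523.6, -136.7, 62.8]
eef_rot: [-0.134, 0.991, 0.0, 0.0]
ft_force: [-2.3, 0.3, 10.8]
gripper_width: 0.3
gripper_force: 5.0
```

```bash
python3 - <<'E'
from h import *
np.set_printoptions(precision=1,suppress=True)
s=arm.get_state();print(s["t"],s["ee_pos"],s["ft_force"],toJ(s["ee_pos"]))
c=vision.read_camera("scene")
for m in vision.mark_of(c,"clamp_bar")[:2]: print(np.array(m["at"]),m["confidence"],at_depth(c,m["at"]))
for a in(.95,.1,0): print(a,proj(c,J(68-125*np.cos(a),-105,56+125*np.sin(a))))
cv2.imwrite("pics/z2.png",cv2.resize(c["color"][110:230,150:300,::-1],None,fx=5,fy=5,interpolation=cv2.INTER_CUBIC))
E
```

```text
6.6 [ 523.6 -136.7   62.8] [-2.3  0.3 10.8] [ -54.8 -104.5   62.8]
[201.3 167. ] 0.63 [ 533.6 -130.6   72.7]
0.95 [196.5 152.8]
0.1 [199.5 164.5]
0 [200.1 168. ]
```

View pics/z2.png

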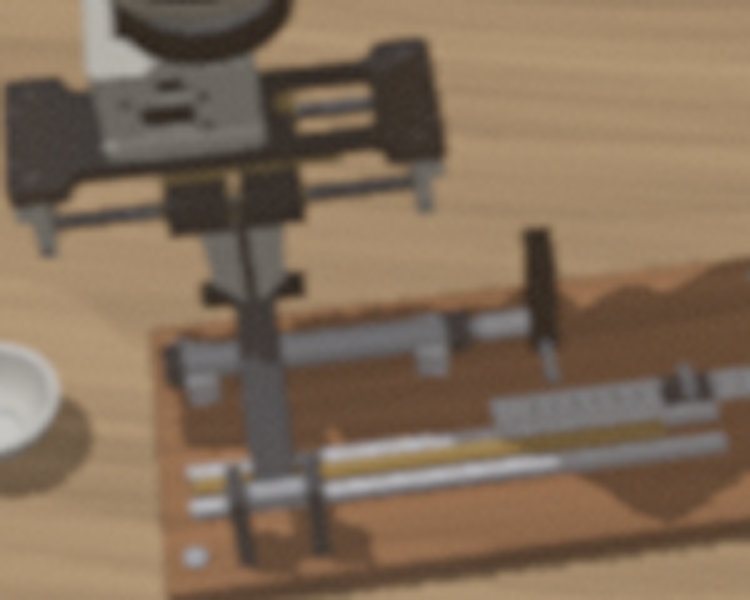

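The clamp is at its rigid stop: 10.8 N at TCP z 62.8, with the bar at scene (201,167) against (200,168) predicted for angle 0. I'll give it a tiny extra press, then lift off and open.

>>> drive_tool([
  {"translation": [0, 0, 0.005], "rotation": [0, 0, 0], "gripper": 1},
  {"translation": [0, 0, 0.005], "rotation": [0, 0, 0], "gripper": 1},
])

```text
t: 6.87
ee_pos: [523.7, -136.7, 62.5]
eef_rot: [-0.134, 0.991, 0.0, 0.001]
ft_force: [-4.1, 1.3, 17.3]
gripper_width: 0.5
gripper_force: 8.3
```

>>> drive_tool([
  {"translation": [0, 0, -0.1], "rotation": [0, 0, 0], "gripper": 1},
  {"translation": [0, 0, -0.3], "rotation": [0, 0, 0], "gripper": 0.3},
  {"translation": [0, 0, -0.5], "rotation": [0, 0, 0], "gripper": 0.3},
  {"translation": [0, 0.2, -0.5], "rotation": [0, 0, 0], "gripper": 0.3},
  {"translation": [0, 0.4, -0.5], "rotation": [0, 0, 0], "gripper": 0.3},
  {"translation": [0, 0.4, -0.5], "rotation": [0, 0, 0], "gripper": 0.3},
])

```text
t: 7.37
ee_pos: [506.4, -73.0, 136.5]
eef_rot: [-0.137, 0.991, 0.002, 0.0]
ft_force: [0.1, -0.2, 0.2]
gripper_width: 29.4
gripper_force: 0.0
```

```bash
python3 - <<'E'
from h import *
np.set_printoptions(precision=1,suppress=True)
s=arm.get_state();print(s["t"],s["ee_pos"],s["ft_force"],toJ(s["ee_pos"]),s["gripper_width"])
c=[vision.read_camera(n) for n in("scene","top")]
for l in("clamp_bar","index_tip","rod_pointer","rod_grip"):
    for x in c:
        for m in vision.mark_of(x,l)[:1]: 
            h={"clamp_bar":56,"index_tip":30,"rod_pointer":30,"rod_grip":74}[l]
            print(l,np.array(m["at"]),m["confidence"],"J at z",h,toJ(at_z(x,m["at"],h)))
print("grip top by depth")
for x in c:
    for m in vision.silhouettes(x,"rod_grip")[:1]:
        ys,xs=np.nonzero(m["mask"]);p=np.array([toJ(at_depth(x,(a,b))) for a,b in zip(xs,ys) if x["range_z"][b,a]>0])
        q=p[(p[:,2]>60)&(p[:,2]<95)&(abs(p[:,0]+35)<25)&(abs(p[:,1]-30)<20)]; print(len(q),len(q) and (np.median(q,0),np.percentile(q,[5,95],axis=0)))
print(todo(J(-35,30,130)),todo(J(-35,30,55)))
E
```

```text
7.3667 [506.4 -73.  136.5] [ 0.1 -0.2  0.2] [-54.4 -38.6 136.5] 29.40885354873177
clamp_bar [198.2 167.6] 0.8 J at z 56 [ -58.9 -109.4   56. ]
index_tip [286.2 180.6] 0.54 J at z 30 [-6.1 95.1 30. ]
index_tip [258.6 261.7] 0.45 J at z 30 [  8.6 106.4  30. ]
rod_pointer [260.5 186. ] 0.49 J at z 30 [ 0.7 31.3 30. ]
rod_grip [258.5 164. ] 0.54 J at z 74 [-29.9  31.9  74. ]
rod_grip [297.5 269.3] 0.56 J at z 74 [-35.6  26.2  74. ]
grip top by depth
85 (array([-24.6,  27.9,  82.2]), array([[-41.2,  22.5,  62.3],
       [-21.5,  34.4,  87.5]]))
(array([-0.1,  0.5,  0. ]), array([-0., -0., -0.])) (array([-0.1,  0.5,  0.5]), array([-0., -0., -0.]))
```

>>> drive_tool([
  {"translation": [-0.1, 0.2, 0], "rotation": [0, 0, 0], "gripper": 0.3},
  {"translation": [-0.13, 0.45, 0], "rotation": [0, 0, 0], "gripper": 0.3},
  {"translation": [-0.13, 0.45, 0], "rotation": [0, 0, 0], "gripper": 0.3},
  {"translation": [-0.13, 0.45, 0.05], "rotation": [0, 0, 0], "gripper": 0.3},
  {"translation": [-0.13, 0.45, 0.1], "rotation": [0, 0, 0], "gripper": 0.3},
])

```text
t: 8.38
ee_pos: [508.4, -8.7, 121.0]
eef_rot: [-0.135, 0.991, -0.0, 0.0]
ft_force: [0.2, -0.5, -0.7]
gripper_width: 64.5
gripper_force: 0.0
```

```bash
python3 - <<'E'
from h import *
s=arm.get_state();print(s["t"],toJ(s["ee_pos"]),s["gripper_width"]);print(*todo(J(-35,29,55)))
c=vision.read_camera("scene")
save(c,"g",(190,90,330,220),5)
print(proj(c,J(-35,30,86)),proj(c,s["ee_pos"]))
E
```

```text
8.3833 [-35.38485375  22.88925322 120.99097508] 64.51826863370879
[-0.002  0.041  0.44 ] [-0.     0.001  0.   ]
[257.27832425 158.9576469 ] [253.89001766 148.38229847]
```

View pics/g.png

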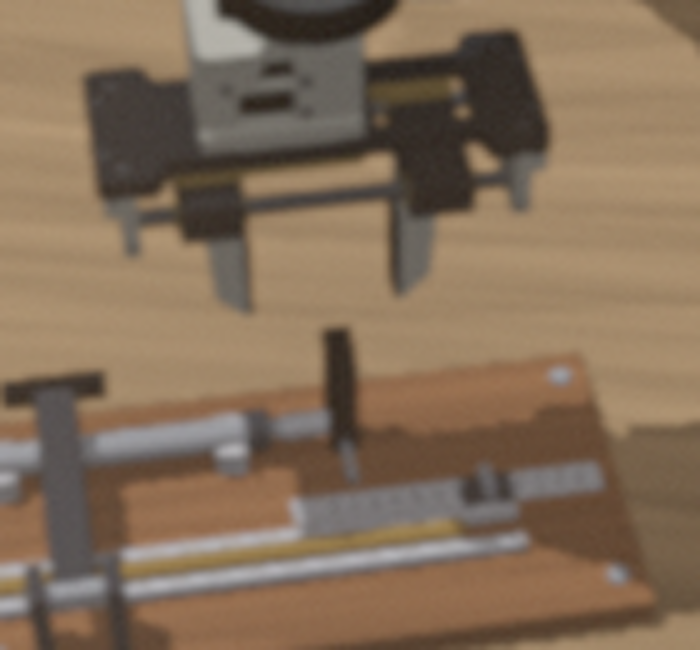

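The open fingers straddle the grip line. The grip top is at scene (257,157), the pointer tip at (260.4,185.6) and the index fin at (287,184), and the clamp is down. I'll descend and grasp.

>>> drive_tool([
  {"translation": [0, 0.04, 0.1], "rotation": [0, 0, 0], "gripper": 0.3},
  {"translation": [0, 0.04, 0.25], "rotation": [0, 0, 0], "gripper": 0.3},
  {"translation": [0, 0.04, 0.38], "rotation": [0, 0, 0], "gripper": 0.3},
  {"translation": [0, 0.04, 0.44], "rotation": [0, 0, 0], "gripper": 0.3},
  {"translation": [0, 0.04, 0.44], "rotation": [0, 0, 0], "gripper": 0.5},
  {"translation": [0, 0.04, 0.44], "rotation": [0, 0, 0], "gripper": 0.7},
  {"translation": [0, 0.04, 0.44], "rotation": [0, 0, 0], "gripper": 0.8},
  {"translation": [0, 0.04, 0.44], "rotation": [0, 0, 0], "gripper": 1},
  {"translation": [0, 0.04, 0.44], "rotation": [0, 0, 0], "gripper": 1},
  {"translation": [0, 0.04, 0.44], "rotation": [0, 0, 0], "gripper": 1},
  {"translation": [0, 0.04, 0.44], "rotation": [0, 0, 0], "gripper": 1},
], force=35)

```text
t: 9.35
ee_pos: [506.8, -2.7, 55.7]
eef_rot: [-0.134, 0.991, 0.0, 0.0]
ft_force: [-0.9, -0.5, 0.4]
gripper_width: 22.1
gripper_force: 0.0
```

```bash
python3 - <<'E'
from h import *
s=arm.get_state();print(s["t"],toJ(s["ee_pos"]),s["gripper_width"],s["gripper_force"],s["ft_force"])
E
```

```text
9.35 [-35.31382636  29.07103506  55.7326214 ] 22.105387779166993 0.0 [-0.86558259 -0.52239737  0.42520733]
```

>>> drive_tool([
  {"translation": [0, 0, 0], "rotation": [0, 0, 0], "gripper": 1},
  {"translation": [0, 0, 0], "rotation": [0, 0, 0], "gripper": 1},
  {"translation": [0, 0, 0], "rotation": [0, 0, 0], "gripper": 1},
  {"translation": [0, 0, 0], "rotation": [0, 0, 0], "gripper": 1},
])

```text
t: 9.68
ee_pos: [506.2, -1.0, 55.5]
eef_rot: [-0.135, 0.991, 0.001, -0.0]
ft_force: [-3.0, 4.7, 5.1]
gripper_width: 13.7
gripper_force: 35.0
```

>>> drive_tool([
  {"translation": [0, 0.06, 0], "rotation": [0, 0, 0], "gripper": 1},
  {"translation": [0, 0.12, 0], "rotation": [0, 0, 0], "gripper": 1},
  {"translation": [0, 0.18, 0], "rotation": [0, 0, 0], "gripper": 1},
  {"translation": [0, 0.24, 0], "rotation": [0, 0, 0], "gripper": 1},
  {"translation": [0, 0.3, 0], "rotation": [0, 0, 0], "gripper": 1},
  {"translation": [0, 0.3, 0], "rotation": [0, 0, 0], "gripper": 1},
  {"translation": [0, 0.3, 0], "rotation": [0, 0, 0], "gripper": 1},
])

```text
t: 10.27
ee_pos: [495.2, 39.1, 55.6]
eef_rot: [-0.134, 0.991, -0.001, 0.001]
ft_force: [1.9, -9.2, -0.4]
gripper_width: 14.1
gripper_force: 35.0
```

```bash
python3 - <<'E'
from h import *
np.set_printoptions(precision=1,suppress=True)
s=arm.get_state();print(s["t"],toJ(s["ee_pos"]),s["gripper_width"],s["gripper_force"],s["ft_force"])
c=[vision.read_camera(n) for n in("scene","top")]
for l in("index_tip","rod_pointer"):
    for x in c:
        for m in vision.mark_of(x,l)[:2]: print(l,np.array(m["at"]),m["confidence"],toJ(at_z(x,m["at"],30)))
for x in c: print(proj(x,J(1,s and toJ(s["ee_pos"])[1],30)))
a,b=[cv2.resize(x["color"][v:v+60,u:u+64,::-1],None,fx=6,fy=6,interpolation=cv2.INTER_CUBIC) for x,(u,v) in zip(c,((247,150),(230,235)))]
cv2.imwrite("pics/p1.png",np.hstack([a,b]))
E
```

```text
10.2667 [-35.4  72.4  55.6] 14.118455131120184 35.00608026981354 [ 1.9 -9.2 -0.4]
index_tip [284.4 180. ] 0.6 [-8.7 91.2 30. ]
rod_pointer [272.6 183.2] 0.63 [-3.3 61.3 30. ]
rod_pointer [315.2 168.3] 0.29 [189.4 -86.1  30. ]
[277.5 183.9]
[273.4 260.9]
```

View pics/p1.png

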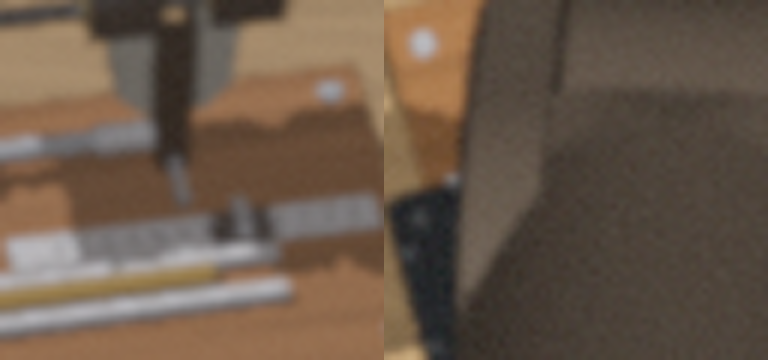

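Left half: the pointer tip is at scene (277.5,183.3), against (277.5,183.9) predicted. The index fin tip is at about (286.5,183). The right half (top camera) is blocked by the gripper. I'll rectify onto the jig plane to measure the remaining gap.

```bash
cat >> h.py <<'E'
def rect(c,img,z,x0,x1,y0,y1,r=4):
    # patch: columns = jig y, rows = jig x, r px per mm
    ys=np.arange(y0,y1,1/r);xs=np.arange(x0,x1,1/r);Y,X=np.meshgrid(ys,xs)
    P=np.stack([X.ravel(),Y.ravel(),np.full(X.size,z)],1)@JR.T+O
    k,d=K(c);uv=cv2.projectPoints(P,np.array(c["rvec"],float),np.array(c["tvec"],float),k,d)[0].reshape(*X.shape,2).astype(np.float32)
    return cv2.remap(img,uv,None,cv2.INTER_CUBIC)
E
python3 - <<'E'
from h import *
c=vision.read_camera("scene");t=vision.read_camera("top")
A=(-20,40,60,130,9)
out=[]
for cc,im,z in((c,np.ascontiguousarray(c["color"][...,::-1]),31),(t,cv2.imread("pics/top0.png"),31)):
    p=rect(cc,im,z,-15,25,55,125,10)
    for y in range(60,125,5): cv2.line(p,((y-55)*10,0),((y-55)*10,12 if y%10 else 25),(0,0,255),1)
    for x in range(-10,25,10): cv2.line(p,(0,(x+15)*10),(12,(x+15)*10),(0,255,0),1)
    out.append(cv2.resize(p,None,fx=1,fy=.72))
cv2.imwrite("pics/r.png",np.vstack(out))
E
```

```text
(no output)
```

View pics/r.png

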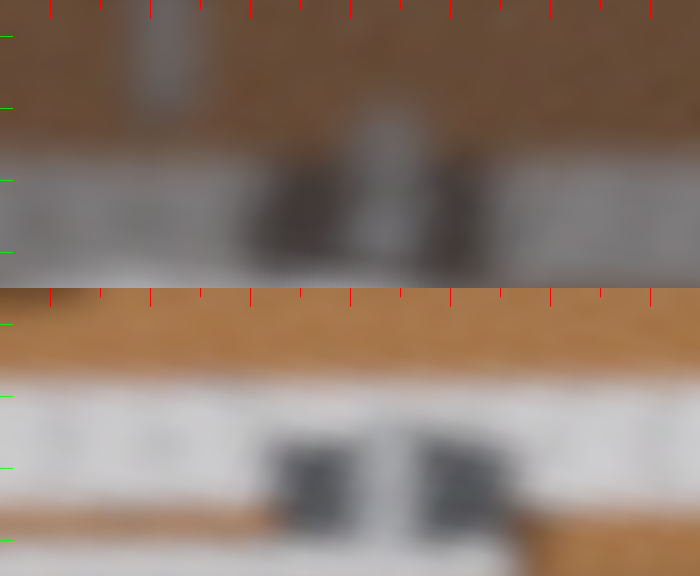

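In the rectified scene patch (top) the pointer is at jig y ≈ 71.7 and the index fin at ≈ 93.8. The top camera (bottom) puts the fin at ≈ 94.0. The remaining pull is about 22 mm, so I'll take 20 and re-measure.

>>> drive_tool([
  {"translation": [0, 0.05, 0], "rotation": [0, 0, 0], "gripper": 1},
  {"translation": [0, 0.1, 0], "rotation": [0, 0, 0], "gripper": 1},
  {"translation": [0, 0.135, 0], "rotation": [0, 0, 0], "gripper": 1},
  {"translation": [0, 0.135, 0], "rotation": [0, 0, 0], "gripper": 1},
  {"translation": [0, 0.135, 0], "rotation": [0, 0, 0], "gripper": 1},
])

```text
t: 11.08
ee_pos: [490.1, 57.9, 55.6]
eef_rot: [-0.133, 0.991, -0.001, 0.001]
ft_force: [3.3, -10.9, 1.0]
gripper_width: 14.2
gripper_force: 35.0
```

```bash
cat > m.py <<'E'
from h import *
s=arm.get_state();print(s["t"],toJ(s["ee_pos"]).round(1),s["gripper_width"],s["gripper_force"],s["ft_force"].round(1))
cs=[vision.read_camera("scene") for _ in range(4)];c=cs[0]
im=np.mean([x["color"] for x in cs],0).astype(np.float32)
P=rect(c,im,31,-15,25,55,125,10)
g=P[...,2]-P[...,0]  # blue minus red: steel > brown
def cen(x0,x1,w):
    v=g[int((x0+15)*10):int((x1+15)*10)].mean(0);ys=55+np.arange(len(v))/10;k=(ys>w[0])&(ys<w[1]);v=v[k];ys=ys[k]
    h=np.clip(v-(v.min()+v.max())/2,0,None);return (h*ys).sum()/h.sum(),v.max()-v.min()
y=toJ(s["ee_pos"])[1]
print("pointer",[cen(a,a+2,(y-7,y+7)) for a in(-12,-10,-8,-6,-4,-2)])
print("index",[cen(a,a+1.5,(86,101)) for a in(0.5,1.5,2.5,3.5)])
p=np.clip(P[...,::-1]*1.3,0,255).astype(np.uint8);p=np.ascontiguousarray(p)
for yy in range(60,125,5): cv2.line(p,((yy-55)*10,0),((yy-55)*10,10),(0,0,255),1)
cv2.imwrite("pics/m_%d.png"%(s["t"]*100),p)
E
python3 m.py; ls pics
```

```text
11.0833 [-35.4  91.9  55.6] 14.176486034108349 35.01174062490463 [  3.3 -10.9   1. ]
pointer [(np.float64(91.19445463883362), np.float32(38.148212)), (np.float64(91.23238636356758), np.float32(37.722225)), (np.float64(91.32000823787365), np.float32(36.983494)), (np.float64(91.38093974150435), np.float32(37.384827)), (np.float64(91.52699627263111), np.float32(36.880768)), (np.float64(91.84758061176376), np.float32(36.451202))]
index [(np.float64(92.43945426842774), np.float32(38.387714)), (np.float64(92.74658684445863), np.float32(37.78604)), (np.float64(93.08131414248092), np.float32(36.607296)), (np.float64(93.30268200554802), np.float32(34.05124))]
a.png
b.png
g.png
m_1108.png
p1.png
r.png
s1.png
s2.png
scene0.png
top0.png
z.png
z2.png
```

```bash
cat > n.py <<'E'
from h import *
c=vision.read_camera("scene");t=vision.read_camera("top")
for cc,f in((c,"scene0"),(t,"top0")):
    P=rect(cc,cv2.imread(f"pics/{f}.png")[...,::-1].astype(np.float32),33,-15,25,20,125,10)
    for nm,g in(("b-r",P[...,2]-P[...,0]),("lum",P.mean(2))):
        r=[]
        for x in range(-3,16,2):
            v=g[(x+14)*10:(x+16)*10].mean(0);ys=20+np.arange(len(v))/10;k=(ys>88.5)&(ys<99.5);v=v[k];yy=ys[k]
            h=np.clip(v-(v.min()+v.max())/2,0,None);r.append((x,round(float((h*yy).sum()/h.sum()),2),round(float(v.max()-v.min()))))
        print(f,nm,r)
    if f=="scene0":
        g=P[...,2]-P[...,0]
        for x in(-12,-9,-6,-3):
            v=g[(x+14)*10:(x+16)*10].mean(0);k=(ys>23)&(ys<37);h=np.clip(v[k]-(v[k].min()+v[k].max())/2,0,None);print("ptr rest",x,(h*ys[k]).sum()/h.sum())
p=cv2.imread("pics/m_1108.png");cv2.imwrite("pics/m_1108.png",p)
E
python3 n.py
```

```text
scene0 b-r [(-3, 94.57, 3), (-1, 93.96, 13), (1, 93.58, 26), (3, 93.49, 37), (5, 93.38, 45), (7, 93.26, 42), (9, 93.21, 34), (11, 93.06, 22), (13, 93.03, 11), (15, 93.42, 7)]
scene0 lum [(-3, 94.3, 2), (-1, 94.35, 7), (1, 94.03, 14), (3, 93.75, 24), (5, 93.65, 33), (7, 93.66, 40), (9, 93.59, 47), (11, 93.53, 50), (13, 93.51, 52), (15, 93.43, 53)]
ptr rest -12 30.73966915387135
ptr rest -9 30.934125378864373
ptr rest -6 31.051445498598316
ptr rest -3 31.092323090357162
top0 b-r [(-3, 92.63, 4), (-1, 91.61, 5), (1, 91.76, 4), (3, 92.29, 3), (5, 94.01, 3), (7, 95.4, 2), (9, 91.44, 1), (11, 92.3, 2), (13, 93.1, 2), (15, 91.35, 3)]
top0 lum [(-3, 90.98, 3), (-1, 90.09, 5), (1, 89.71, 11), (3, 89.81, 18), (5, 91.63, 23), (7, 93.46, 51), (9, 93.67, 69), (11, 93.68, 70), (13, 93.71, 70), (15, 93.63, 74)]
```

View pics/m_1108.png

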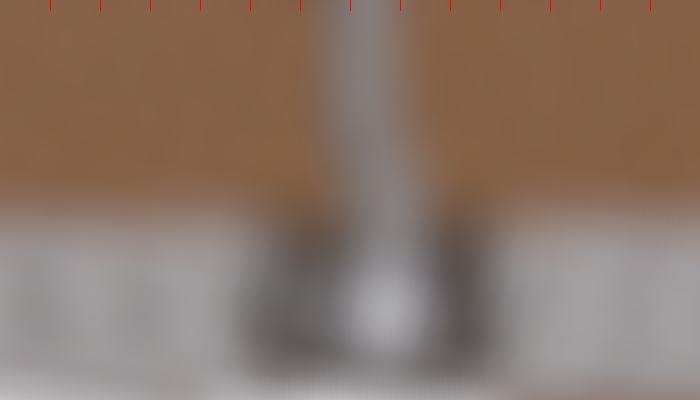

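Pointer and index line up in the patch except for a remaining offset: pointer at column ≈ 364 and index at ≈ 388, i.e. about 2.4 mm short. I'll pull that much more.

>>> drive_tool([
  {"translation": [0, 0.008, 0], "rotation": [0, 0, 0], "gripper": 1},
  {"translation": [0, 0.016, 0], "rotation": [0, 0, 0], "gripper": 1},
  {"translation": [0, 0.016, 0], "rotation": [0, 0, 0], "gripper": 1},
  {"translation": [0, 0.016, 0], "rotation": [0, 0, 0], "gripper": 1},
])

```text
t: 11.72
ee_pos: [489.5, 59.7, 55.5]
eef_rot: [-0.133, 0.991, -0.002, 0.001]
ft_force: [3.7, -11.6, 0.7]
gripper_width: 13.7
gripper_force: 35.0
```

```bash
python3 m.py; ls pics|grep m_
```

```text
11.7167 [-35.4  93.8  55.5] 13.749148206351189 35.015695095062256 [  3.7 -11.6   0.7]
pointer [(np.float64(93.40902626129531), np.float32(37.106625)), (np.float64(93.48633543112892), np.float32(36.78601)), (np.float64(93.5717170731237), np.float32(36.946552)), (np.float64(93.57165616714867), np.float32(37.615246)), (np.float64(93.55700915671822), np.float32(38.251274)), (np.float64(93.45012984064746), np.float32(39.31261))]
index [(np.float64(93.37710896873278), np.float32(38.56128)), (np.float64(93.37184801542615), np.float32(37.75134)), (np.float64(93.41830789502487), np.float32(36.828293)), (np.float64(93.41277800388012), np.float32(34.97271))]
m_1108.png
m_1171.png
```

View pics/m_1171.png

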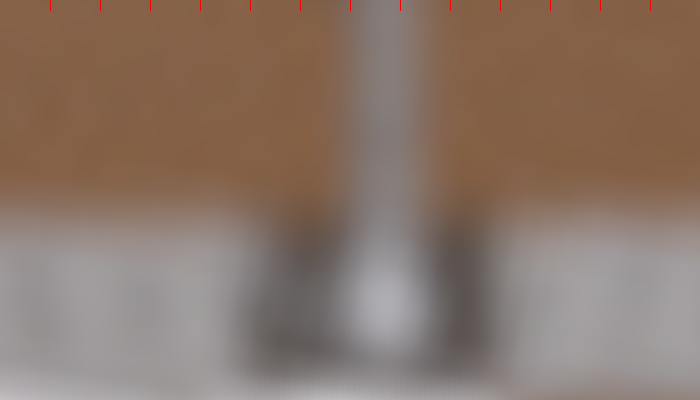

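```bash
python3 - <<'E'
from h import *
c=vision.read_camera("scene")
for f in("scene0",None):
    im=cv2.imread(f"pics/{f}.png")[...,::-1] if f else c["color"]
    P=rect(c,im.astype(np.float32),31,-15,25,55,125,10)
    for nm,g in(("b-r",P[...,2]-P[...,0]),("lum",P.mean(2))):
        r=[]
        for x in(3,4,5,6,8):
            v=g[(x+14)*10:(x+16)*10].mean(0);ys=55+np.arange(len(v))/10;k=(ys>88.5)&(ys<99.5);v=v[k];yy=ys[k];h=np.clip(v-(v.min()+v.max())/2,0,None);r.append(round(float((h*yy).sum()/h.sum()),2))
        print(f,nm,r)
for m in vision.mark_of(c,"clamp_bar")[:1]: print(m["at"],"down expects",proj(c,J(-57,-105,56)))
E
```

```text
scene0 b-r [93.77, 93.78, 93.69, 93.61, 93.56]
scene0 lum [94.04, 94.06, 94.07, 94.06, 93.97]
None b-r [93.38, 93.38, 93.34, 93.34, 93.39]
None lum [93.94, 93.9, 93.8, 93.76, 93.63]
[199.6, 167.9] down expects [200.12717828 167.9577284 ]
```

The pointer (column ≈ 386) and index fin (≈ 386) now form one straight line, within about 0.3 mm. The clamp is down and the index hasn't moved, so I'm handing in while still holding.

```bash
python3 -c "
from rig import arm
print(arm.sign_off())"
```

```text
the job is handed in; nothing more can be done
None
```

I swung the clamp down to its stop, pulled the rod out until its pointer stood opposite the index tip (within about 0.3 mm by camera), and handed the job in while still holding it against the spring.

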